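# Set up a filter holder on the free port of a vacuum manifold

### The arm

A 7-joint arm with a two-finger parallel gripper is mounted at the origin on the work surface. World frame = base frame: x ahead of the robot, y to its left, z up, the work surface at z = 0. Lengths are in m, angles in rad, forces in N, time in s.
With the tool pointing down it reaches from about 0.425 to 0.925 m from the base axis. Payload 6.8 kg.
Tool frame: the origin (TCP) lies between the finger pads; the fingertips stand 22 mm ahead of it and the grasp point (between the pads) lies 3 mm ahead of it; z points along the fingers, y is the line along which they close (so a half turn about z gives the same grasp; the last joint's range is limited). The gripper opens to 85 mm and grips with 20 to 120 N. Pads are 22 mm wide; open, the fingers measure 114 mm over their backs; the gripper's body (76 mm by 85 mm) begins 54 mm behind the grasp point. The pads swing forward as they close: fully open they stand 13 mm farther back than shut.
Start: joints at [-1.428, 0.477, 0.022, 1.555, -0.011, 1.109, -0.083], TCP at [0.168, 0.654, 0.253] pointing down, gripper open.
Joint ranges: [-2.96, 2.96], [-0.34, 2.1], [-1.41, 1.46], [0.24, 2.44], [-1.37, 4.51], [0.17, 1.92], [-2.96, 2.96]. Speed limits (rad/s): [2.39, 2.39, 3.14, 3.14, 3.14, 3.14, 3.14].

### API

Orientations are given as a unit quaternion [w, x, y, z].
In Python, from station import bot gives the robot as it stands.
- The arm moves only by the tool servo_tool, never from a script. Its argument "motion" is a list that holds one entry, the list of rows, each a list of 5 numbers: the opening, from 0 (shut) to 1 (fully open), then the shift along the world's x, y, z each as a share of 0.04 m, from -1 to 1, then the turn about the world's z as a share of 0.12 rad, from -1 to 1. A call has 1 to 20 rows; each row shifts and turns the commanded pose from where the row before left it; what a row does not reach is not made up. A row lasts 1/10 s, in which the tool goes at most 50 mm and 8.59 degrees, less where a joint would pass 70% of its speed; a pose out of reach is approached as far as the arm can. A call with a number of a shift or a turn outside -1 to 1 is refused whole. A call with a gripper value outside its range is refused whole. The fingers move at their own pace and stop on an object; "newtons" is the grip in N (left out, the last holds). Time passes only in rows, so rows that do not move let the fingers close. It gives the time, the measured TCP pose, the force, the opening and the grip force at its end, in the units of the state.
- bot.get_obs(): the state, without advancing time (a new reading comes with each control period).
- bot.read_camera(name): name is "scene" or "top"; returns (picture, depth): 384x512x3 uint8, red, green, blue; 384x512 float32, m along the optical axis (not along the pixel's ray), 0 where there is no reading.
- bot.get_calibration(name): a dict with "fovy" (degrees; the focal length in pixels is half the picture's height over the tangent of half this angle, whatever the lens; pixels are square), "cx", "cy" (the principal point, pixels), "view" (4x4, takes a point from world to camera coordinates). Camera axes: x right, y down, z forward; pixel columns grow to the right and rows downward; lengths in m; the calibration is good to about 2 mm. A picture is of the moment at which its call begins. get_calibration takes no time and is no camera call.
- bot.hand_in(): hands the job in; it is judged then, once.
The state is a dict: "t": time; "q": joint angles; "joint_vel": joint speeds; "joint_torque": joint torques, N m; "eef_pos": TCP position; "tool_rot": TCP orientation; "contact_force": force on the tool from outside, world axes, zero at the start; "torque": the same for the moment, N m; "gripper_width": opening from 0.0 (shut) to 1.0 (fully open); "grasp_force": force on a finger pad.
Only numpy, scipy, OpenCV 4.12 (cv2) and the standard library are available. Lean on these libraries where they do the work, as an engineer would, in place of code of your own. Each camera call takes 0.05 s, during which the arm holds its last target. There are 200 camera calls.

### The job

Set up a filter holder on the free port of the vacuum manifold, ready for its rinse: first pull the silicone stopper out of that port and put it in the metal tray, then seat the filter base in the port, set the funnel on the base, and close the funnel with its lid, these three upright and fully home. Do not disturb the complete filter unit standing on the other port.

Things in the scene. Friction and masses are not known exactly. Their poses are not given: they have to be found in the camera images.
- stopper: White silicone stopper plugging the free port at the start; lifts straight out freely. 62 mm tall: tapered plug (28 mm diameter at the foot, 33 mm at 28 mm height), head disc 42 mm diameter from 28 to 36 mm, its underside on the port's rim, round grip 20 mm diameter from 36 to 62 mm. 45 g. Origin: centre of the foot; z up its axis.
- filter_base: Steel filter base standing on the bench, 50 mm tall: tapered white stem (28 mm diameter at the foot, 33 mm at 28 mm), steel flange 60 mm diameter from 28 to 42 mm (grip its edge), raised disc 45 mm diameter from 42 to 50 mm, bevelled to 39 mm at the top. Home: stem in the port, flange's underside on its rim. About 250 g. Origin: centre of the foot; z up its axis.
- funnel: Steel funnel: cylinder open at both ends, standing right way up on the bench. 70 mm tall, 56 mm outside (60 mm over the lowest 8 mm, 62 mm rim over the top 6 mm), bore 50 mm. Home: its lower end surrounds the base's raised disc and rests on the flange, origin 42 mm above the base's. About 200 g. Origin: centre of the lower end; z up its axis.
- funnel_lid: Steel funnel lid lying knob up on the bench, 40 mm tall: plug 45 mm diameter from 0 to 8 mm (bevelled to 40 mm at the bottom), disc 66 mm diameter from 8 to 12 mm, round knob 18 mm diameter from 12 to 40 mm. Home: plug in the funnel's mouth, disc on its rim, origin 62 mm above the funnel's. About 120 g. Origin: centre of the plug's underside; z up its axis.
- tray: Shallow open aluminium tray, fixed on the bench: outside 96 mm (x) by 126 mm (y), walls 3 mm thick and 18 mm high, floor 3 mm thick. Origin: centre of its underside.
- manifold: Steel vacuum manifold, fixed: level tube 40 mm diameter, 290 mm long along its y, on feet, with upright port sockets (45 mm outside, 36 mm bore, 30 mm deep) at its x = 0, y = +67.5 and -67.5 mm, rims 85 mm above the bench. One holds the stopper, one the other unit (varies). A stopper or base, when home, has its origin 57 mm above the manifold's. Origin: under mid-tube, on the bench.
- other_unit: Complete filter unit (base, funnel and lid in one piece), standing loose on the manifold's other port; leave it alone. Largest diameter 66 mm, its top 201 mm above the bench, about 600 g. Origin: on its axis, 57 mm above the bench.
Not all that is in view belongs to the job. Leave any green or red look-alike of the stopper alone.

How it is judged:
By the outcome, as a careful person would: the job done as asked, in the order asked, and still so for the second after the job is handed in, with the robot touching nothing.
It also fails if it takes over 136 s, if anything falls off the work surface, if the arm or the gripper's body presses on something with over 40 N, if the wrist force passes 120 N, or if a joint passes its speed limit or range.

## Working session

There is one attempt and no reset: what is moved stays moved. The work goes in short steps, Python scripts to look and compute and a tool call to move; the robot and the scene stay as the last step left them, time stands still between calls to the robot, and variables do not carry over. Pictures are saved under pics/ and viewed, at most 14 in all, crops included, and the job is handed in when it is done.

Besides the shell and the picture viewer there is one more tool, called after "Request:" by a JSON object that holds its "api" and its "payload", one argument or row to a line. servo_tool: Moves the arm, as the interface text tells. Shift numbers are shares of 0.04 m and turn numbers shares of 0.12 rad, none past 1 either way. Its arguments: {"type":"object","properties":{"motion":{"type":"array"},"newtons":{"type":"number"}},"required":["motion"]}

```bash
ls; mkdir -p pics; cat > h.py <<'E'
import numpy as np, cv2
from station import bot
def cap(n,tag):
    p,d=bot.read_camera(n); cv2.imwrite(f'pics/{tag}.png',p[:,:,::-1]); np.savez(f'pics/{tag}.npz',p=p,d=d,**{k:np.array(v) for k,v in bot.get_calibration(n).items()}); return p,d
def load(tag): return np.load(f'pics/{tag}.npz')
def pts(z):
    d=z['d']; f=d.shape[0]/2/np.tan(np.radians(z['fovy'])/2)
    v,u=np.mgrid[:d.shape[0],:d.shape[1]]
    c=np.stack([(u-z['cx'])/f*d,(v-z['cy'])/f*d,d,np.ones_like(d)],-1)
    return (c@np.linalg.inv(z['view']).T)[...,:3]
def ray(z,u,v):
    f=z['d'].shape[0]/2/np.tan(np.radians(z['fovy'])/2); M=np.linalg.inv(z['view'])
    r=M[:3,:3]@np.array([(u-z['cx'])/f,(v-z['cy'])/f,1]); return M[:3,3],r
E
python3 - <<'E'
from h import *
for n in('scene','top'):
    cap(n,n+'0'); c=bot.get_calibration(n); print(n,c['fovy'],c['cx'],c['cy'],np.round(np.linalg.inv(c['view']),3).tolist())
o=bot.get_obs(); print({k:np.round(v,3).tolist() for k,v in o.items()})
E
```

```text
pics
scene 54.080227359101855 254.88126492389068 187.60507983978698 [[0.575, 0.571, -0.586, 1.064], [0.818, -0.397, 0.416, -0.365], [0.005, -0.719, -0.695, 0.662], [0.0, 0.0, 0.0, 1.0]]
top 57.77471696820195 257.2432074389742 198.1952607699731 [[0.004, -0.995, 0.1, 0.497], [-1.0, -0.003, 0.011, -0.009], [-0.01, -0.101, -0.995, 1.001], [0.0, 0.0, 0.0, 1.0]]
{'t': 0.1, 'q': [-1.428, 0.478, 0.022, 1.556, -0.012, 1.109, -0.083], 'joint_vel': [0.002, -0.003, -0.001, -0.001, 0.0, -0.002, 0.0], 'joint_torque': [0.004, -59.776, 1.613, -28.195, 0.013, 0.005, 0.0], 'eef_pos': [0.167, 0.653, 0.252], 'tool_rot': [-0.0, 0.125, 0.992, -0.001], 'contact_force': [-1.198, 0.173, 0.357], 'torque': [0.009, 0.03, 0.055], 'grasp_force': 0.0, 'gripper_width': 1.0}
```

View pics/scene0.png

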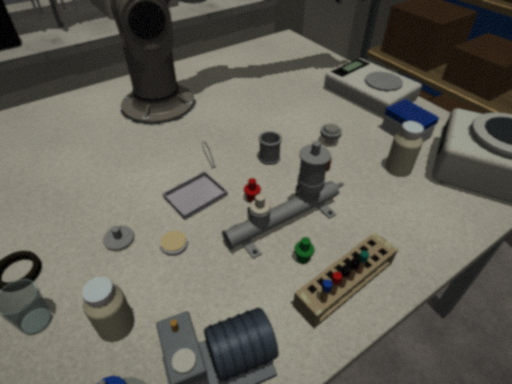

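View pics/top0.png

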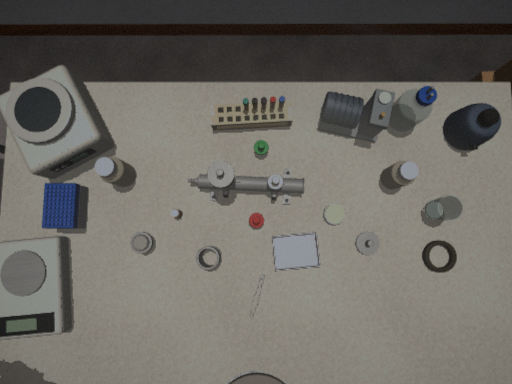

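Top view: stopper (275,182), other unit (221,175), tray (296,251), funnel (209,258), base candidate (142,243), lid (368,243). Green (261,148) and red (257,220) are decoy stoppers. The stopper to pull is the white one on the manifold. I'll confirm these in enlarged crops.

```bash
python3 - <<'E'
from h import *
t=load('top0')['p'];s=load('scene0')['p']
def c(p,u,v,r=33,h=25): return cv2.resize(p[v-h:v+h,u-r:u+r],(264,200),interpolation=cv2.INTER_CUBIC)
a=np.hstack([c(t,142,243),c(t,209,258),c(t,368,243)]);b=np.hstack([c(t,275,182),c(s,330,135),c(s,270,148)])
e=np.hstack([c(s,119,238),c(s,260,208),c(s,312,165)])
im=np.vstack([a,b,e]);im=np.clip(im*1.6,0,255).astype(np.uint8)
cv2.imwrite('pics/crop1.png',im[:,:,::-1])
E
```

```text
(no output)
```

View pics/crop1.png

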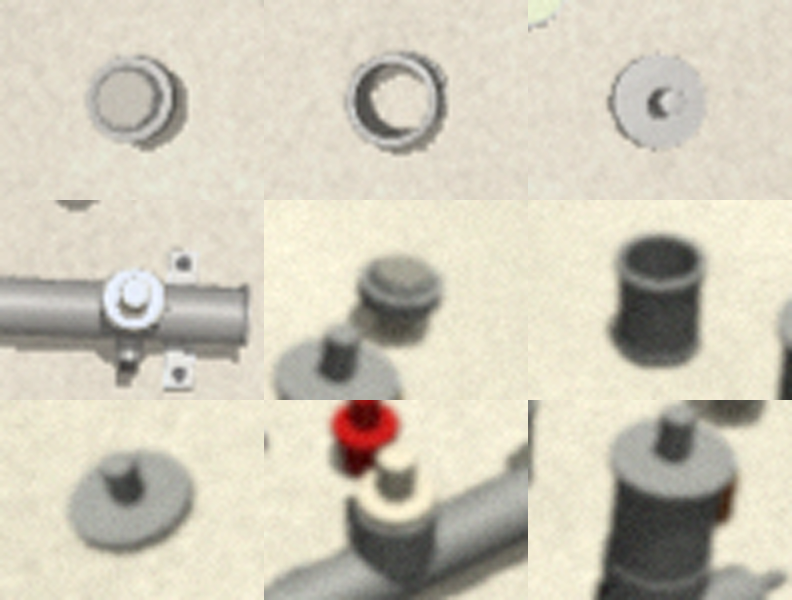

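Crops (4x) confirm: base with raised grey disc (top 140.5,242.8; scene 330.3,128.8), open funnel (208.8,258.3; 270,138.5), lid with knob (371.5,243.3; 116.3,228.5), white stopper grip (276.3,180.5; 259.8,196). The lid at top (368,243) is a single disc with a knob, unlike the knobless pale disc at (335,214).

```bash
python3 - <<'E'
from h import *
from scipy.optimize import least_squares
T=load('top0');S=load('scene0');P=pts(T);Q=pts(S)
def tri(a,b):
    (o,r),(p,s)=ray(T,*a),ray(S,*b); k=np.linalg.lstsq(np.c_[r,-s],p-o,rcond=None)[0]
    A=o+k[0]*r;B=p+k[1]*s; return np.round((A+B)/2,4),round(np.linalg.norm(A-B),4)
print('base',tri((140.5,242.75),(330.25,128.75)));print('fun',tri((208.75,258.25),(270,138.5)))
print('lid',tri((371.5,243.25),(116.25,228.5)));print('stop',tri((276.25,180.5),(259.75,196)))
def band(n,P,u,v,z0,z1,r=25,pr=1):
    w=P[v-r:v+r,u-r:u+r].reshape(-1,3);m=w[(w[:,2]>z0)&(w[:,2]<z1)]
    if len(m)<5: print(n,len(m));return
    c,R=cv2.minEnclosingCircle(m[:,:2].astype(np.float32)); print(n,len(m),'enc',np.round(c,4),'R',round(R,4),'mean',np.round(m.mean(0),4),'ztop',np.round(np.percentile(m[:,2],[5,50,95]),4))
for nm,PP,k in(('T',P,0),('S',Q,1)):
    L=[('bdisc',((141,243),(330,129)),.046,.06),('bfl',((141,243),(330,133)),.036,.06),('funrim',((209,258),(270,139)),.06,.08),
    ('lidknob',((370,243),(117,231)),.03,.05),('liddisc',((368,243),(119,238)),.007,.02),
    ('stgrip',((275,182),(260,205)),.108,.13),('sthead',((275,182),(260,205)),.085,.13),('other',((221,175),(313,160)),.165,.21),('oknob',((221,175),(313,155)),.185,.21)]
    for n,uv,a,b in L: band(nm+n,PP,*uv[k],a,b,r=18)
w=P[225:278,265:325].reshape(-1,3);m=w[(w[:,2]>.011)&(w[:,2]<.03)]
print('tray',cv2.minAreaRect(m[:,:2].astype(np.float32)),len(m))
w=P[165:205,185:310].reshape(-1,3);m=w[(w[:,2]>.03)&(w[:,2]<.1)]
print('man',cv2.minAreaRect(m[:,:2].astype(np.float32)))
g=P[300:360,300:360].reshape(-1,3);print('bench',np.median(g[:,2]),g[:,2].std()); g=Q[190:230,60:90,2];print(np.median(g))
E
```

```text
base (array([0.4687, 0.3192, 0.0438]), np.float64(0.0035))
fun (array([0.4309, 0.1303, 0.0662]), np.float64(0.0025))
lid (array([ 0.4716, -0.3093,  0.0402]), np.float64(0.004))
stop (array([ 0.6317, -0.0473,  0.1201]), np.float64(0.0018))
Tbdisc 213 enc [0.4723 0.3166] R 0.0255 mean [0.4705 0.3182 0.051 ] ztop [0.0476 0.0512 0.054 ]
Tbfl 382 enc [0.4706 0.3195] R 0.0299 mean [0.4707 0.3171 0.0473] ztop [0.04   0.0482 0.0534]
Tfunrim 164 enc [0.4313 0.1314] R 0.0307 mean [0.4307 0.1317 0.0701] ztop [0.0644 0.0703 0.0732]
Tlidknob 37 enc [ 0.471  -0.3084] R 0.0087 mean [ 0.4705 -0.3077  0.0394] ztop [0.0347 0.04   0.0418]
Tliddisc 388 enc [ 0.4707 -0.3091] R 0.033 mean [ 0.4708 -0.3083  0.0127] ztop [0.0099 0.0126 0.0154]
Tstgrip 48 enc [ 0.6322 -0.0461] R 0.0095 mean [ 0.6318 -0.046   0.1188] ztop [0.11   0.1198 0.122 ]
Tsthead 208 enc [ 0.6324 -0.0459] R 0.0217 mean [ 0.631  -0.0455  0.0991] ztop [0.0865 0.0941 0.1207]
Tother 572 enc [0.6387 0.0886] R 0.0328 mean [0.6381 0.0879 0.1764] ztop [0.1717 0.1741 0.2016]
Toknob 53 enc [0.6387 0.0879] R 0.009 mean [0.6376 0.0877 0.2003] ztop 
[... 507 characters left out ...]
0.0148]
Sstgrip 85 enc [ 0.6337 -0.0479] R 0.0103 mean [ 0.6346 -0.0494  0.1164] ztop [0.1097 0.1179 0.1197]
Ssthead 321 enc [ 0.6328 -0.0482] R 0.0223 mean [ 0.6375 -0.0514  0.0994] ztop [0.0864 0.0935 0.119 ]
Sother 575 enc [0.6384 0.0875] R 0.0339 mean [0.6425 0.0825 0.176 ] ztop [0.1701 0.173  0.1991]
Soknob 87 enc [0.6386 0.0868] R 0.009 mean [0.6407 0.0842 0.1957] ztop [0.1862 0.1972 0.2014]
tray ((0.44715726375579834, -0.10676273703575134), (0.09605169296264648, 0.12627555429935455), 5.563323020935059) 187
man ((0.6250791549682617, 0.03462478518486023), (0.32357046008110046, 0.061945632100105286), 87.81929779052734)
bench 0.0007093680738333719 0.06658156814750985
0.0005158092142374948
```

Request:
{"api": "servo_tool", "payload": {
  "motion": [
    [[1,0,0,1,0],[1,0.5,-0.8,0,0],[1,0.5,-0.8,0,0],[1,0.5,-0.8,0,0],[1,0.5,-0.8,0,0],[1,0.5,-0.8,0,0],[1,0.5,-0.8,0,0],[1,0.5,-0.8,0,0]]
  ],
  "newtons": 40
}}

```text
t: 0.9
eef_pos: [0.3081, 0.4282, 0.293]
tool_rot: [-0.0, 0.125, 0.992, -0.0]
contact_force: [1.3, -0.0, -0.2]
gripper_width: 0.998
grasp_force: 0.0
```

```bash
cat > st.py <<'E'
from station import bot
import numpy as np
o=bot.get_obs(); print({k:np.round(o[k],4).tolist() for k in('t','q','eef_pos','tool_rot','contact_force','gripper_width','grasp_force')})
E
python3 st.py
```

```text
{'t': 0.9, 'q': [-1.1541, 0.1944, 0.1026, 1.8648, -0.0224, 1.084, 0.277], 'eef_pos': [0.3081, 0.4282, 0.293], 'tool_rot': [-0.0001, 0.1251, 0.9921, -0.0003], 'contact_force': [1.2923, -0.0086, -0.2055], 'gripper_width': 0.9984, 'grasp_force': 0.0}
```

Request:
{"api": "servo_tool", "payload": {
  "motion": [
    [[1,0.67,-0.98,0,0],[1,0.67,-0.98,0,0],[1,0.67,-0.98,0,0],[1,0.67,-0.98,0,0],[1,0.67,-0.98,0,0],[1,0.67,-0.98,0,0],[1,0.67,-0.98,0,0],[1,0.67,-0.98,0,0],[1,0.67,-0.98,0,0],[1,0.67,-0.98,0,0],[1,0.67,-0.98,0,0],[1,0.67,-0.98,0,0],[1,0,0,-0.5,0],[1,0,0,-1,0],[1,0,0,0,0],[1,0,0,0,0]]
  ]
}}

```text
t: 2.5
eef_pos: [0.6286, -0.0402, 0.2331]
tool_rot: [-0.001, 0.125, 0.992, -0.0]
contact_force: [0.5, -0.2, 0.2]
gripper_width: 0.999
grasp_force: 0.0
```

Request:
{"api": "servo_tool", "payload": {
  "motion": [
    [[1,0.1,-0.17,-0.8,0],[1,0,0,-1,0],[0.6,0,0,-0.6,0],[0.6,0,0,-0.3,0],[0.6,0,0,-0.15,0],[0.6,0,0,0,0],[0.6,0,0,0,0]]
  ]
}}

```text
t: 3.2
eef_pos: [0.6343, -0.0474, 0.1211]
tool_rot: [0.001, 0.125, 0.992, 0.0]
contact_force: [-0.4, -0.2, 0.9]
gripper_width: 0.601
grasp_force: 0.0
```

```bash
python3 - <<'E'
from h import *
a,_=cap('scene','s1');b,_=cap('top','t1')
im=np.hstack([cv2.resize(a[130:260,190:320],(400,400),interpolation=2),cv2.resize(b[130:230,225:325],(400,400),interpolation=2)])
cv2.imwrite('pics/c2.png',np.clip(im[:,:,::-1]*1.5,0,255).astype(np.uint8))
E
python3 st.py
```

```text
{'t': 3.3, 'q': [-0.3009, 0.5843, 0.384, 1.7841, -0.2853, 0.8255, 1.5401], 'eef_pos': [0.6341, -0.0473, 0.1208], 'tool_rot': [0.0012, 0.125, 0.9922, 0.0002], 'contact_force': [0.4957, -0.1536, -1.1271], 'gripper_width': 0.6013, 'grasp_force': 0.0}
```

View pics/c2.png

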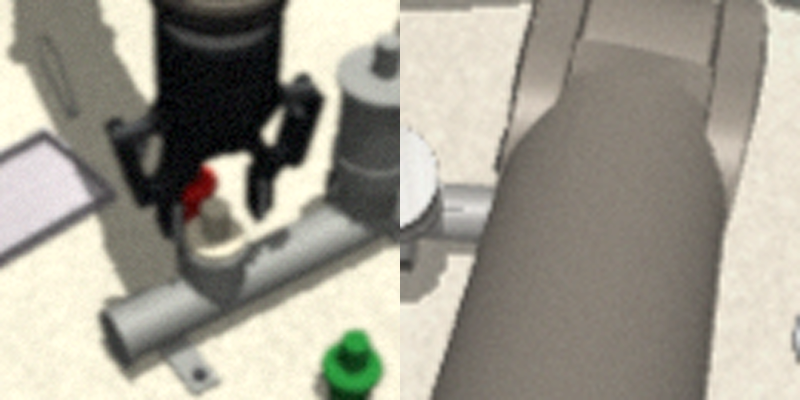

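Fingers (left tip ~(168,230), right tip ~(258,212) in the crop) straddle the stopper's grip (213,215). Closing.

Request:
{"api": "servo_tool", "payload": {
  "motion": [
    [[0,0,0,-0.07,0],[0,0,0,0,0],[0,0,0,0,0],[0,0,0,0,0],[0,0,0,0,0],[0,0,0,0,0]]
  ]
}}

```text
t: 3.9
eef_pos: [0.6332, -0.0473, 0.1167]
tool_rot: [0.0, 0.125, 0.992, 0.0]
contact_force: [-0.9, 0.7, 3.3]
gripper_width: 0.212
grasp_force: 39.3
```

Request:
{"api": "servo_tool", "payload": {
  "motion": [
    [[0,0,0,0.25,0],[0,0,0,0.5,0],[0,0,0,0.5,0],[0,0,0,0.5,0],[0,0,0,0.5,0],[0,0,0,0.5,0]]
  ]
}}

```text
t: 4.5
eef_pos: [0.6331, -0.0474, 0.2278]
tool_rot: [0.0, 0.125, 0.992, -0.0]
contact_force: [1.0, 0.1, -0.5]
gripper_width: 0.219
grasp_force: 39.1
```

Request:
{"api": "servo_tool", "payload": {
  "motion": [
    [[0,-0.93,-0.3,0,0],[0,-0.93,-0.3,0,0],[0,-0.93,-0.3,0,0],[0,-0.93,-0.3,0,0],[0,-0.93,-0.3,0,0],[0,0,0,-0.5,0],[0,0,0,-1,0],[0,0,0,-1,0],[0,0,0,-0.7,0],[0,0,0,-0.5,0],[0,0,0,-0.3,0],[0,0,0,0,0],[0,0,0,0,0]]
  ]
}}

```text
t: 5.8
eef_pos: [0.4477, -0.1075, 0.0672]
tool_rot: [0.0, 0.125, 0.992, 0.0]
contact_force: [0.3, -0.0, -0.7]
gripper_width: 0.218
grasp_force: 39.1
```

Request:
{"api": "servo_tool", "payload": {
  "motion": [
    [[0,0,0,-0.1,0],[0,0,0,-0.03,0],[0,0,0,0,0],[0,0,0,0,0]]
  ]
}}

```text
t: 6.2
eef_pos: [0.4482, -0.1074, 0.0626]
tool_rot: [0.001, 0.125, 0.992, 0.0]
contact_force: [-1.9, 0.5, 9.5]
gripper_width: 0.217
grasp_force: 40.2
```

Request:
{"api": "servo_tool", "payload": {
  "motion": [
    [[0.3,0,0,0,0],[0.4,0,0,0,0],[0.6,0,0,0,0],[0.6,0,0,0,0],[0.6,0,0,0.2,0],[0.6,0,0,0.5,0],[1,0,0,1,0],[1,0,0,1,0],[1,0,0,1,0]]
  ]
}}

```text
t: 7.1
eef_pos: [0.4466, -0.1075, 0.2111]
tool_rot: [-0.0, 0.125, 0.992, -0.0]
contact_force: [0.7, 0.5, -0.0]
gripper_width: 0.998
grasp_force: 0.0
```

Request:
{"api": "servo_tool", "payload": {
  "motion": [
    [[1,0.05,0.5,0,0],[1,0.05,1,0,0],[1,0.05,1,0,0],[1,0.05,1,0,0],[1,0.05,1,0,0],[1,0.05,1,0,0],[1,0.05,1,0,0],[1,0.05,1,0,0],[1,0.05,1,0,0],[1,0.05,1,0,0],[1,0.05,1,0,0],[1,0.05,0.14,-0.5,0],[1,0,0,-1,0],[1,0,0,-0.6,0],[1,0,0,0,0],[1,0,0,0,0]]
  ]
}}

```text
t: 8.7
eef_pos: [0.4714, 0.3181, 0.126]
tool_rot: [0.0, 0.125, 0.992, -0.0]
contact_force: [-0.1, 0.0, 0.7]
gripper_width: 1.003
grasp_force: 0.0
```

```bash
python3 - <<'E'
from h import *
a,_=cap('scene','s2');b,_=cap('top','t2')
im=np.hstack([cv2.resize(a[75:175,280:380],(400,400),interpolation=2),cv2.resize(a[130:260,150:280],(400,400),interpolation=2)])
cv2.imwrite('pics/c3.png',np.clip(im[:,:,::-1]*1.5,0,255).astype(np.uint8))
P=pts(load('t2'));w=P[160:285,185:330].reshape(-1,3)
for n,c,z0,z1 in(('stop',(.447,-.107),.025,.07),('fun',(.431,.131),.062,.08),('other',(.638,.0875),.165,.21),('port',(.6327,-.047),.078,.09)):
    m=w[(np.hypot(*(w[:,:2]-c).T)<.045)&(w[:,2]>z0)&(w[:,2]<z1)];q=cv2.minEnclosingCircle(m[:,:2].astype(np.float32));print(n,len(m),np.round(q[0],4),round(q[1],4),m[:,2].max().round(4))
E
python3 st.py
```

```text
stop 179 [ 0.4482 -0.1076] 0.0206 0.0692
fun 158 [0.4313 0.1314] 0.0306 0.0755
other 569 [0.6386 0.0885] 0.0328 0.2048
port 87 [ 0.633  -0.0465] 0.0225 0.0897
{'t': 8.8, 'q': [-0.8979, 0.4655, 0.2497, 1.9354, -0.1623, 0.757, 0.7639], 'eef_pos': [0.4722, 0.3188, 0.1271], 'tool_rot': [0.001, 0.1253, 0.9921, 0.001], 'contact_force': [-0.26, -0.4549, 0.2362], 'gripper_width': 0.9999, 'grasp_force': 0.0}
```

View pics/c3.png

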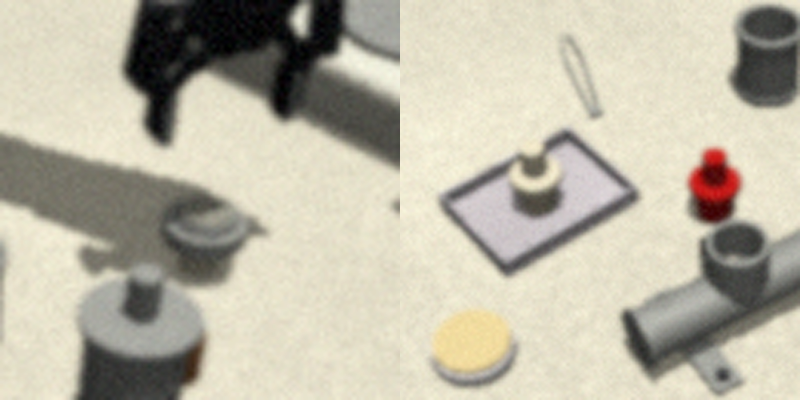

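The stopper stands upright in the tray (crop 535,180) and the port is open (737,243). The gripper is above the base (205,225).

Request:
{"api": "servo_tool", "payload": {
  "motion": [
    [[1,0,0,-0.6,0],[1,0,0,-0.8,0],[1,0,0,-0.6,0],[1,0,0,-0.25,0],[1,0,0,0,0],[1,0,0,0,0]]
  ],
  "newtons": 60
}}

```text
t: 9.4
eef_pos: [0.4721, 0.3189, 0.0368]
tool_rot: [0.001, 0.125, 0.992, 0.001]
contact_force: [0.8, 0.3, 0.8]
gripper_width: 0.997
grasp_force: 0.0
```

Request:
{"api": "servo_tool", "payload": {
  "motion": [
    [[0.6,0,0,0,0],[0.5,0,0,0,0],[0.5,0,0,0,0],[0.5,0,0,0,0],[0.5,0,0,0,0],[0.5,0,0,0,0]]
  ]
}}

```text
t: 10.0
eef_pos: [0.472, 0.3189, 0.0371]
tool_rot: [0.001, 0.125, 0.992, 0.001]
contact_force: [-1.8, -0.6, 10.2]
gripper_width: 0.676
grasp_force: 61.9
```

Request:
{"api": "servo_tool", "payload": {
  "motion": [
    [[0.5,0,0,0.25,0],[0.5,0,0,0.5,0],[0.5,0,0,0.8,0],[0.5,0,0,0.8,0],[0.5,0,0,0.8,0],[0.5,0,0,0.8,0],[0.5,0,0,0.2,0],[0.5,0,0,0,0]]
  ]
}}

```text
t: 10.8
eef_pos: [0.4715, 0.3186, 0.2027]
tool_rot: [0.001, 0.125, 0.992, 0.001]
contact_force: [-0.5, 0.0, -2.0]
gripper_width: 0.677
grasp_force: 64.8
```

```bash
python3 - <<'E'
from h import *
a,_=cap('scene','s3')
cv2.imwrite('pics/c4.png',np.clip(cv2.resize(a[20:150,280:410],(500,500),interpolation=2)[:,:,::-1]*1.6,0,255).astype(np.uint8))
E
python3 st.py
```

```text
{'t': 10.85, 'q': [-0.9273, 0.3656, 0.2812, 1.8833, -0.1263, 0.9099, 0.7341], 'eef_pos': [0.4707, 0.3181, 0.2011], 'tool_rot': [-0.0001, 0.125, 0.9922, 0.0], 'contact_force': [-0.2154, 0.2282, -2.7466], 'gripper_width': 0.6823, 'grasp_force': 64.7491}
```

View pics/c4.png

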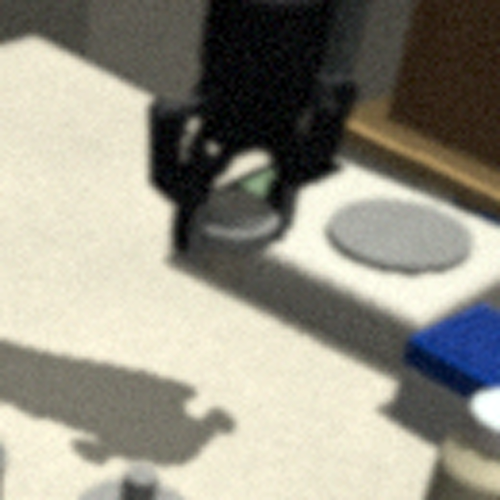

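Base is held level in the gripper (crop 238,215).

Request:
{"api": "servo_tool", "payload": {
  "motion": [
    [[0.5,0,-0.5,0,0],[0.5,0,-1,0,0],[0.5,0,-1,0,0],[0.5,0,-1,0,0],[0.5,0,-1,0,0],[0.5,0,-1,0,0],[0.5,0,-1,0,0],[0.5,0,-1,0,0],[0.5,0,-1,0,0],[0.5,0,-0.62,0,0],[0.5,0.5,0,0,0],[0.5,1,0,0,0],[0.5,1,0,0,0],[0.5,1,0,0,0],[0.5,0.5,0,0,0],[0.5,0,0,-0.5,0],[0.5,0,0,-0.5,0],[0.5,0,0,0,0],[0.5,0,0,0,0],[0.5,0,0,0,0]]
  ]
}}

```text
t: 12.85
eef_pos: [0.6312, -0.047, 0.1618]
tool_rot: [0.0, 0.125, 0.992, -0.0]
contact_force: [-0.0, -0.8, -1.6]
gripper_width: 0.675
grasp_force: 65.0
```

```bash
python3 st.py
```

```text
{'t': 12.85, 'q': [-0.3249, 0.5311, 0.4137, 1.7655, -0.2628, 0.8993, 1.5223], 'eef_pos': [0.6312, -0.047, 0.1618], 'tool_rot': [0.0002, 0.1253, 0.9921, -0.0001], 'contact_force': [-0.0136, -0.7624, -1.6032], 'gripper_width': 0.6748, 'grasp_force': 64.9846}
```

Adjust x by +2 mm, descend toward home (TCP z ≈ 0.094).

Request:
{"api": "servo_tool", "payload": {
  "motion": [
    [[0.5,0.05,0,-0.3,0],[0.5,0,0,-0.3,0],[0.5,0,0,-0.3,0],[0.5,0,0,-0.2,0],[0.5,0,0,-0.2,0],[0.5,0,0,0,0],[0.5,0,0,0,0]]
  ]
}}

```text
t: 13.55
eef_pos: [0.6331, -0.0466, 0.1092]
tool_rot: [-0.0, 0.125, 0.992, -0.0]
contact_force: [-0.7, -0.3, -2.8]
gripper_width: 0.673
grasp_force: 65.0
```

Request:
{"api": "servo_tool", "payload": {
  "motion": [
    [[0.5,0,0,-0.1,0],[0.5,0,0,-0.1,0],[0.5,0,0,-0.05,0],[0.5,0,0,0,0],[0.5,0,0,0,0]]
  ]
}}

```text
t: 14.05
eef_pos: [0.6331, -0.0465, 0.0993]
tool_rot: [-0.0, 0.125, 0.992, -0.0]
contact_force: [-1.3, -0.7, -1.5]
gripper_width: 0.673
grasp_force: 65.0
```

Request:
{"api": "servo_tool", "payload": {
  "motion": [
    [[0.5,0,0,-0.06,0],[0.5,0,0,-0.06,0],[0.5,0,0,-0.03,0],[0.5,0,0,0,0],[0.5,0,0,0,0]]
  ]
}}

```text
t: 14.55
eef_pos: [0.6332, -0.0465, 0.0942]
tool_rot: [0.0, 0.125, 0.992, 0.0]
contact_force: [-3.8, 0.4, 6.6]
gripper_width: 0.673
grasp_force: 65.8
```

Request:
{"api": "servo_tool", "payload": {
  "motion": [
    [[0.5,0,0,-0.03,0],[0.5,0,0,0,0],[0.75,0,0,0,0],[0.85,0,0,0,0],[1,0,0,0,0],[1,0,0,0,0],[1,0,0,0.3,0],[1,0,0,0.6,0],[1,0,0,1,0],[1,-0.5,0,1,0],[1,-1,0,0.5,0],[1,-1,0,0,0],[1,-1,0.5,0,0],[1,-1,1,0,0],[1,-0.5,1,0,0],[1,0,1,0,0],[1,0,0.8,0,0]]
  ]
}}

```text
t: 16.25
eef_pos: [0.4372, 0.123, 0.2293]
tool_rot: [0.001, 0.124, 0.992, 0.001]
contact_force: [0.9, -0.5, 0.0]
gripper_width: 0.999
grasp_force: 0.0
```

```bash
python3 - <<'E'
from h import *
a,_=cap('scene','s4');b,_=cap('top','t4')
cv2.imwrite('pics/c5.png',np.clip(np.hstack([cv2.resize(a[165:245,210:290],(400,400),interpolation=2),cv2.resize(b[155:215,245:305],(400,400),interpolation=2)])[:,:,::-1]*1.6,0,255).astype(np.uint8))
for t in('t4','s4'):
  w=pts(load(t)).reshape(-1,3)
  for n,c,z0,z1 in(('base',(.633,-.047),.09,.12),('disc',(.633,-.047),.103,.12),('other',(.638,.0875),.165,.21)):
    m=w[(np.hypot(*(w[:,:2]-c).T)<.045)&(w[:,2]>z0)&(w[:,2]<z1)]
    if len(m)<5: print(n,len(m)); continue
    q=cv2.minEnclosingCircle(m[:,:2].astype(np.float32));print(t,n,len(m),np.round(q[0],4),round(q[1],4),np.percentile(m[:,2],[5,50,95]).round(4))
    if n=='disc': print('plane',np.linalg.lstsq(np.c_[m[:,:2]-c,np.ones(len(m))],m[:,2],rcond=None)[0].round(4))
E
python3 st.py
```

```text
t4 base 413 [ 0.6314 -0.0461] 0.0299 [0.0972 0.1052 0.1105]
t4 disc 230 [ 0.6306 -0.0462] 0.0269 [0.1045 0.108  0.1108]
plane [-0.0019 -0.0056  0.108 ]
t4 other 567 [0.6389 0.0886] 0.0328 [0.1716 0.1742 0.2015]
s4 base 548 [ 0.6303 -0.0478] 0.0317 [0.0929 0.1021 0.1087]
s4 disc 263 [ 0.6313 -0.0482] 0.0221 [0.1039 0.1073 0.1093]
plane [-0.0316  0.0385  0.1071]
s4 other 576 [0.6385 0.0871] 0.0334 [0.1695 0.173  0.2001]
{'t': 16.35, 'q': [-0.7295, 0.1373, 0.3464, 2.1061, -0.0609, 0.9048, 0.9783], 'eef_pos': [0.4378, 0.1255, 0.2291], 'tool_rot': [0.0007, 0.1216, 0.9926, 0.0012], 'contact_force': [0.12, 0.3047, -0.127], 'gripper_width': 1.0023, 'grasp_force': 0.0}
```

View pics/c5.png

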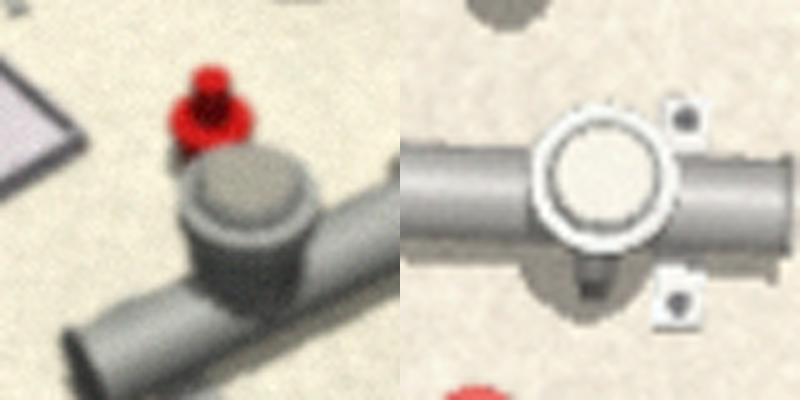

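Base is home and upright: disc top at 0.1075 m, flange level on the port (crops 250,190 and 603,178). Next is the funnel.

Request:
{"api": "servo_tool", "payload": {
  "motion": [
    [[1,-0.17,0.12,0,0],[1,0,0,-0.5,0],[1,0,0,-1,0],[1,0,0,-1,0],[1,0,0,0,0],[1,0,0,0,0]]
  ]
}}

```text
t: 16.95
eef_pos: [0.4308, 0.1246, 0.1286]
tool_rot: [-0.001, 0.126, 0.992, -0.001]
contact_force: [0.5, -0.0, 0.2]
gripper_width: 1.005
grasp_force: 0.0
```

Request:
{"api": "servo_tool", "payload": {
  "motion": [
    [[1,0,0.16,-0.3,0],[1,0,0,-0.7,0],[1,0,0,-0.7,0],[1,0,0,-0.4,0],[1,0,0,0,0],[1,0,0,0,0]]
  ],
  "newtons": 50
}}

```text
t: 17.55
eef_pos: [0.4318, 0.1326, 0.0451]
tool_rot: [0.001, 0.125, 0.992, 0.001]
contact_force: [0.4, 0.0, 0.3]
gripper_width: 0.998
grasp_force: 0.0
```

Request:
{"api": "servo_tool", "payload": {
  "motion": [
    [[0.6,0,0,0,0],[0.5,0,0,0,0],[0.5,0,0,0,0],[0.5,0,0,0,0],[0.5,0,0,0,0],[0.5,0,0,0,0]]
  ]
}}

```text
t: 18.15
eef_pos: [0.4319, 0.1325, 0.0457]
tool_rot: [0.001, 0.125, 0.992, 0.001]
contact_force: [-3.1, 0.2, 10.9]
gripper_width: 0.721
grasp_force: 51.7
```

```bash
python3 st.py
```

```text
{'t': 18.15, 'q': [-0.6349, 0.4654, 0.2405, 2.2421, -0.2471, 0.4552, 1.1228], 'eef_pos': [0.4319, 0.1325, 0.0457], 'tool_rot': [0.001, 0.1254, 0.9921, 0.0009], 'contact_force': [-3.0621, 0.1679, 10.9251], 'gripper_width': 0.721, 'grasp_force': 51.731}
```

Request:
{"api": "servo_tool", "payload": {
  "motion": [
    [[0.5,0,0,0.25,0],[0.5,0,0,0.5,0],[0.5,0,0,0.8,0],[0.5,0,0,0.8,0],[0.5,0,0,0.8,0],[0.5,0,0,0.8,0],[0.5,0,0,0.2,0],[0.5,0,0,0,0],[0.5,0,0,0,0]]
  ]
}}

```text
t: 19.05
eef_pos: [0.4301, 0.1318, 0.2093]
tool_rot: [-0.001, 0.125, 0.992, -0.0]
contact_force: [-0.6, 0.2, -2.5]
gripper_width: 0.722
grasp_force: 55.2
```

```bash
python3 - <<'E'
from h import *
a,_=cap('scene','s5')
cv2.imwrite('pics/c6.png',np.clip(cv2.resize(a[40:170,210:340],(500,500),interpolation=2)[:,:,::-1]*1.8,0,255).astype(np.uint8))
E
python3 st.py
```

```text
{'t': 19.1, 'q': [-0.7629, 0.16, 0.364, 2.1376, -0.0748, 0.8582, 0.9661], 'eef_pos': [0.4299, 0.1317, 0.2089], 'tool_rot': [-0.001, 0.125, 0.9922, -0.0007], 'contact_force': [1.7715, 0.1463, -3.8887], 'gripper_width': 0.7163, 'grasp_force': 55.1918}
```

View pics/c6.png

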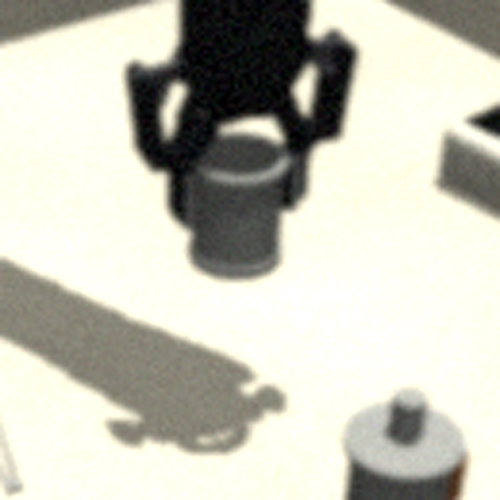

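Funnel hangs upright in the grip (crop 238,205).

Request:
{"api": "servo_tool", "payload": {
  "motion": [
    [[0.5,0,-0.5,0,0],[0.5,0,-1,0,0],[0.5,0,-1,0,0],[0.5,0,-1,0,0],[0.5,0,-0.97,0,0],[0.5,0.5,0,0,0],[0.5,1,0,0,0],[0.5,1,0,0,0],[0.5,1,0,0,0],[0.5,1,0,0,0],[0.5,0.54,0,0,0],[0.5,0,0,-0.5,0],[0.5,0,0,-0.3,0],[0.5,0,0,0,0],[0.5,0,0,0,0],[0.5,0,0,0,0]]
  ]
}}

```text
t: 20.7
eef_pos: [0.6326, -0.0469, 0.1787]
tool_rot: [0.0, 0.125, 0.992, 0.0]
contact_force: [-0.4, 0.3, -2.6]
gripper_width: 0.722
grasp_force: 55.4
```

Request:
{"api": "servo_tool", "payload": {
  "motion": [
    [[0.5,-0.03,0,-0.2,0],[0.5,0,0,-0.2,0],[0.5,0,0,-0.1,0],[0.5,0,0,0,0],[0.5,0,0,0,0]]
  ]
}}

```text
t: 21.2
eef_pos: [0.6314, -0.0467, 0.158]
tool_rot: [-0.0, 0.125, 0.992, -0.0]
contact_force: [-0.3, 0.4, -2.7]
gripper_width: 0.72
grasp_force: 55.4
```

Request:
{"api": "servo_tool", "payload": {
  "motion": [
    [[0.5,0,0,-0.1,0],[0.5,0,0,-0.1,0],[0.5,0,0,-0.05,0],[0.5,0,0,0,0],[0.5,0,0,0,0]]
  ]
}}

```text
t: 21.7
eef_pos: [0.6313, -0.0468, 0.148]
tool_rot: [-0.0, 0.125, 0.992, -0.0]
contact_force: [-0.3, -0.4, -2.0]
gripper_width: 0.721
grasp_force: 55.4
```

Request:
{"api": "servo_tool", "payload": {
  "motion": [
    [[0.5,0,0,-0.04,0],[0.5,0,0,-0.03,0],[0.5,0,0,-0.03,0],[0.5,0,0,0,0],[0.5,0,0,0,0]]
  ]
}}

```text
t: 22.2
eef_pos: [0.6315, -0.0467, 0.1448]
tool_rot: [0.0, 0.125, 0.992, 0.0]
contact_force: [-3.1, 0.2, 5.5]
gripper_width: 0.72
grasp_force: 55.8
```

Request:
{"api": "servo_tool", "payload": {
  "motion": [
    [[0.5,0,0,-0.02,0],[0.75,0,0,0,0],[0.85,0,0,0,0],[1,0,0,0,0],[1,0,0,0,0],[1,0,0,0.3,0],[1,0,0,0.6,0],[1,0,0,1,0],[1,0,0,0.6,0],[1,-0.57,-0.9,0,0],[1,-0.57,-0.94,0,0],[1,-0.57,-0.94,0,0],[1,-0.57,-0.94,0,0],[1,-0.57,-0.94,0,0],[1,-0.57,-0.94,0,0],[1,-0.57,-0.94,0,0],[1,0,0,-0.5,0],[1,0,0,-1,0],[1,0,0,0,0],[1,0,0,0,0]]
  ]
}}

```text
t: 24.2
eef_pos: [0.4717, -0.3083, 0.184]
tool_rot: [-0.0, 0.125, 0.992, 0.0]
contact_force: [0.7, 0.3, 0.5]
gripper_width: 0.998
grasp_force: 0.0
```

```bash
python3 - <<'E'
from h import *
a,_=cap('scene','s6');b,_=cap('top','t6')
cv2.imwrite('pics/c7.png',np.clip(np.hstack([cv2.resize(a[135:235,210:310],(400,400),interpolation=2),cv2.resize(b[150:220,245:315],(400,400),interpolation=2)])[:,:,::-1]*1.6,0,255).astype(np.uint8))
for t in('t6','s6'):
  w=pts(load(t)).reshape(-1,3)
  for n,c,z0,z1 in(('funrim',(.631,-.047),.158,.19),('other',(.638,.0875),.165,.21),('lid',(.47,-.309),.007,.02)):
    m=w[(np.hypot(*(w[:,:2]-c).T)<.045)&(w[:,2]>z0)&(w[:,2]<z1)]
    if len(m)<5: print(n,len(m)); continue
    q=cv2.minEnclosingCircle(m[:,:2].astype(np.float32));print(t,n,len(m),np.round(q[0],4),round(q[1],4),np.percentile(m[:,2],[5,50,95]).round(4))
E
python3 st.py
```

```text
t6 funrim 198 [ 0.6308 -0.0468] 0.0308 [0.1648 0.1694 0.1721]
t6 other 572 [0.6387 0.0885] 0.033 [0.1716 0.1741 0.201 ]
t6 lid 247 [ 0.4702 -0.3093] 0.0331 [0.0103 0.0127 0.0154]
s6 funrim 353 [ 0.6307 -0.0482] 0.0317 [0.1593 0.1678 0.1697]
s6 other 582 [0.6381 0.087 ] 0.0334 [0.1687 0.173  0.1998]
s6 lid 490 [ 0.4698 -0.3099] 0.0341 [0.0101 0.0123 0.0145]
{'t': 24.3, 'q': [0.0344, 0.4137, 0.5568, 1.9202, -0.2793, 0.8816, 2.0527], 'eef_pos': [0.4728, -0.3088, 0.1852], 'tool_rot': [0.0012, 0.1249, 0.9922, -0.0004], 'contact_force': [-0.1248, -0.1012, 0.8163], 'gripper_width': 0.9953, 'grasp_force': 0.0}
```

View pics/c7.png

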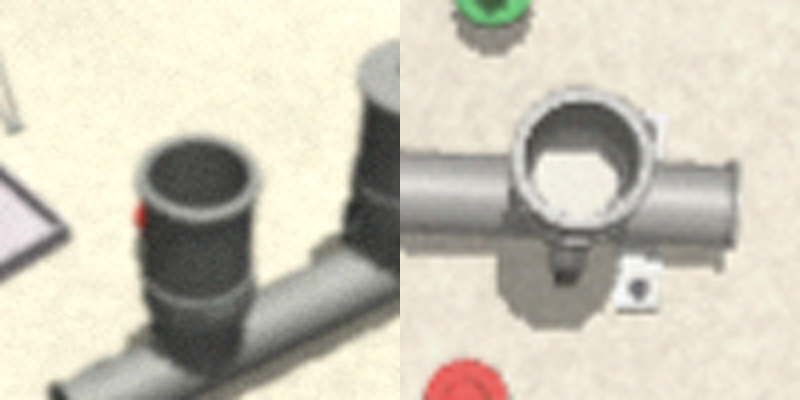

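Funnel is home: rim at 0.169 m, upright (crops 198,180 and 582,160). Now the lid.

Request:
{"api": "servo_tool", "payload": {
  "motion": [
    [[0.6,-0.05,-0.02,-0.5,0],[0.6,0,0,-1,0],[0.6,0,0,-1,0],[0.6,0,0,-0.8,0],[0.6,0,0,-0.3,0],[0.6,0,0,0,0],[0.6,0,0,0,0]]
  ],
  "newtons": 40
}}

```text
t: 25.0
eef_pos: [0.471, -0.31, 0.0411]
tool_rot: [0.001, 0.125, 0.992, -0.0]
contact_force: [0.7, 0.4, -0.3]
gripper_width: 0.601
grasp_force: 0.0
```

Request:
{"api": "servo_tool", "payload": {
  "motion": [
    [[0,-0.02,0,-0.07,0],[0,0,0,0,0],[0,0,0,0,0],[0,0,0,0,0],[0,0,0,0,0],[0,0,0,0,0],[0,0,0,0,0]]
  ]
}}

```text
t: 25.7
eef_pos: [0.4695, -0.3094, 0.0377]
tool_rot: [0.001, 0.125, 0.992, -0.0]
contact_force: [-0.3, 1.7, 6.0]
gripper_width: 0.19
grasp_force: 38.9
```

Request:
{"api": "servo_tool", "payload": {
  "motion": [
    [[0,0,0,0.25,0],[0,0,0,0.5,0],[0,0,0,1,0],[0,0,0,1,0],[0,0,0,1,0],[0,0,0,1,0],[0,0,0,0.4,0],[0,0,0,0,0],[0,0,0,0,0]]
  ]
}}

```text
t: 26.6
eef_pos: [0.4686, -0.3087, 0.2423]
tool_rot: [0.0, 0.125, 0.992, 0.0]
contact_force: [0.4, 0.0, -1.4]
gripper_width: 0.195
grasp_force: 39.2
```

```bash
python3 - <<'E'
from h import *
a,_=cap('scene','s7')
cv2.imwrite('pics/c8.png',np.clip(cv2.resize(a[90:270,30:210],(500,500),interpolation=2)[:,:,::-1]*1.8,0,255).astype(np.uint8))
E
python3 st.py
```

```text
{'t': 26.65, 'q': [-0.0077, 0.3399, 0.6034, 1.8753, -0.2273, 0.9968, 2.0138], 'eef_pos': [0.4682, -0.3085, 0.2415], 'tool_rot': [-0.0008, 0.125, 0.9922, 0.0004], 'contact_force': [-0.5857, 0.0923, -1.8536], 'gripper_width': 0.1958, 'grasp_force': 39.2326}
```

View pics/c8.png

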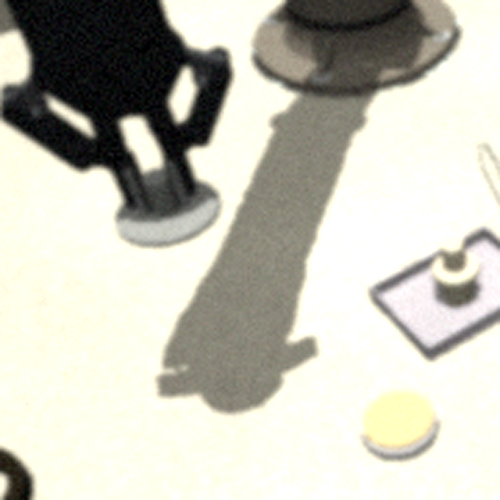

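Lid is held level by its knob (crop 168,215). The stopper still stands in the tray.

Request:
{"api": "servo_tool", "payload": {
  "motion": [
    [[0,0.4,0.65,0,0],[0,0.58,0.94,0,0],[0,0.58,0.94,0,0],[0,0.58,0.94,0,0],[0,0.58,0.94,0,0],[0,0.58,0.94,0,0],[0,0.58,0.94,0,0],[0,0.17,0.24,0,0],[0,0,0,-0.3,0],[0,0,0,0,0],[0,0,0,0,0],[0,0,0,0,0]]
  ]
}}

```text
t: 27.85
eef_pos: [0.6302, -0.0501, 0.2305]
tool_rot: [-0.0, 0.127, 0.992, -0.0]
contact_force: [0.2, -1.2, -1.3]
gripper_width: 0.19
grasp_force: 39.3
```

Request:
{"api": "servo_tool", "payload": {
  "motion": [
    [[0,0,0.06,-0.2,0],[0,0,0,-0.2,0],[0,0,0,0,0],[0,0,0,0,0]]
  ]
}}

```text
t: 28.25
eef_pos: [0.6307, -0.0456, 0.2141]
tool_rot: [-0.0, 0.125, 0.992, -0.0]
contact_force: [0.3, -0.3, -0.7]
gripper_width: 0.192
grasp_force: 39.3
```

Request:
{"api": "servo_tool", "payload": {
  "motion": [
    [[0,0,-0.04,-0.1,0],[0,0,0,-0.1,0],[0,0,0,-0.05,0],[0,0,0,0,0],[0,0,0,0,0]]
  ]
}}

```text
t: 28.75
eef_pos: [0.631, -0.0471, 0.2045]
tool_rot: [-0.0, 0.125, 0.992, 0.0]
contact_force: [0.2, 0.1, -1.5]
gripper_width: 0.193
grasp_force: 39.3
```

Request:
{"api": "servo_tool", "payload": {
  "motion": [
    [[0,0,0,-0.05,0],[0,0,0,-0.05,0],[0,0,0,-0.03,0],[0,0,0,0,0],[0,0,0,0,0]]
  ]
}}

```text
t: 29.25
eef_pos: [0.6309, -0.0472, 0.1993]
tool_rot: [-0.0, 0.125, 0.992, -0.0]
contact_force: [-0.0, 0.2, -0.6]
gripper_width: 0.197
grasp_force: 39.3
```

Request:
{"api": "servo_tool", "payload": {
  "motion": [
    [[0,0,0,-0.03,0],[0,0,0,-0.02,0],[0,0,0,0,0],[0,0,0,0,0]]
  ]
}}

```text
t: 29.65
eef_pos: [0.6315, -0.0473, 0.1987]
tool_rot: [0.001, 0.125, 0.992, 0.0]
contact_force: [-2.2, 0.1, 7.4]
gripper_width: 0.19
grasp_force: 40.2
```

Seated. Release gently and retreat.

Request:
{"api": "servo_tool", "payload": {
  "motion": [
    [[0.25,0,0,0,0],[0.35,0,0,0,0],[0.5,0,0,0,0],[0.5,0,0,0,0],[0.5,0,0,0.3,0],[0.5,0,0,0.6,0],[0.5,0,0,1,0],[0.5,0,0,0.5,0],[0.5,-0.5,-0.5,0,0],[0.5,-0.6,-1,0,0],[0.5,-0.6,-1,0,0],[0.5,-0.6,-1,0,0],[0.5,-0.6,-1,0,0],[0.5,-0.6,-1,0,0],[0.5,-0.3,-0.5,0,0],[0.5,0,0,0,0],[0.5,0,0,0,0]]
  ]
}}

```text
t: 31.35
eef_pos: [0.4791, -0.2873, 0.294]
tool_rot: [0.001, 0.126, 0.992, 0.0]
contact_force: [0.8, 0.1, 0.6]
gripper_width: 0.501
grasp_force: 0.0
```

```bash
python3 - <<'E'
from h import *
a,_=cap('scene','s8');b,_=cap('top','t8')
cv2.imwrite('pics/c9.png',np.clip(np.hstack([cv2.resize(a[115:245,215:345],(400,400),interpolation=2),cv2.resize(b[140:275,190:325],(400,400),interpolation=2)])[:,:,::-1]*1.6,0,255).astype(np.uint8))
for t in('t8','s8'):
  w=pts(load(t)).reshape(-1,3)
  for n,c,z0,z1 in(('lid',(.631,-.047),.165,.185),('knob',(.631,-.047),.19,.22),('other',(.638,.0875),.165,.21),('stop',(.447,-.107),.025,.08)):
    m=w[(np.hypot(*(w[:,:2]-c).T)<.045)&(w[:,2]>z0)&(w[:,2]<z1)]
    if len(m)<5: print(n,len(m)); continue
    q=cv2.minEnclosingCircle(m[:,:2].astype(np.float32));print(t,n,len(m),np.round(q[0],4),round(q[1],4),np.percentile(m[:,2],[5,50,95]).round(4))
    if n=='lid': print('plane',np.linalg.lstsq(np.c_[m[:,:2]-c,np.ones(len(m))],m[:,2],rcond=None)[0].round(4))
E
python3 st.py
```

```text
t8 lid 527 [ 0.6324 -0.0477] 0.0328 [0.1715 0.1737 0.1762]
plane [-0.0011 -0.0019  0.1738]
t8 knob 51 [ 0.6325 -0.0475] 0.0089 [0.1914 0.2012 0.2032]
t8 other 572 [0.639  0.0886] 0.033 [0.1715 0.1742 0.2018]
t8 stop 179 [ 0.4482 -0.1076] 0.0207 [0.0375 0.0407 0.0669]
s8 lid 577 [ 0.6324 -0.0497] 0.0335 [0.1709 0.1729 0.1767]
plane [-0.0127  0.0086  0.1733]
s8 knob 78 [ 0.6332 -0.0485] 0.0099 [0.192  0.1993 0.2017]
s8 other 579 [0.6382 0.0869] 0.0338 [0.17   0.1731 0.2   ]
s8 stop 237 [ 0.4487 -0.1094] 0.0216 [0.0341 0.0402 0.0655]
{'t': 31.45, 'q': [-0.0893, 0.2784, 0.6353, 1.823, -0.1849, 1.0993, 1.9344], 'eef_pos': [0.48, -0.2858, 0.2935], 'tool_rot': [0.0002, 0.124, 0.9923, 0.0003], 'contact_force': [0.653, -0.125, 0.0659], 'gripper_width': 0.5041, 'grasp_force': 0.0}
```

View pics/c9.png

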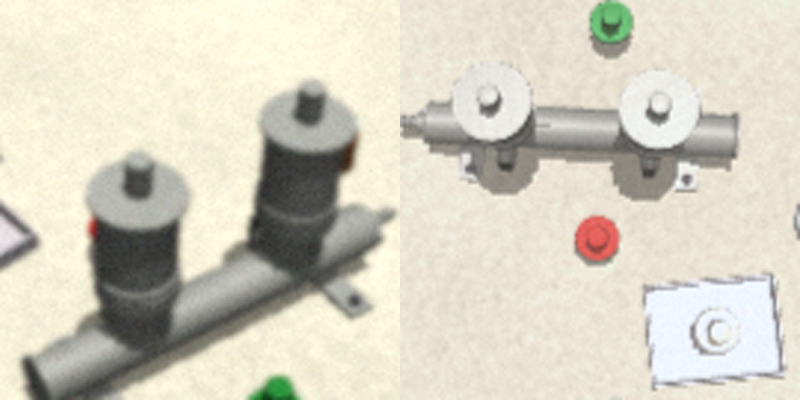

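The new unit stands upright (crop 138,250). Its lid sits at 0.173 m and its knob at 0.201 m, matching the other unit (310,180), which hasn't moved. The stopper is in the tray (718,330). Handing in.

```bash
python3 -c "
from station import bot
print(bot.hand_in())"
```

```text
the job is handed in; nothing more can be done
None
```

The job is handed in: the stopper stands in the tray, and the base, funnel and lid sit upright and fully home on the free port; the other unit was not moved, and it took about 31 s of the 136 s allowed.

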